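# Tap the wedge of a circuit-board jig home

### The job

The circuit board's wooden jig is locked by a long wooden wedge that still stands out on its right-hand side. Pick up the hammer and use it to tap the wedge in by its butt end until it goes no further and sits tight, without pushing it by hand (gripper or arm). Then lay the hammer down flat where you found it.

Things in the scene. Friction and masses are not known exactly. Their poses are not given: they have to be found in the camera images.
- hammer_grip (a point): Small double-faced hammer lying flat on a 3 mm grey mat beside a screwdriver. Wooden handle 195 mm long, 20 wide, 26 high, flat sides; 0.2 to 0.45 kg. Point to grip: on the handle's axis, half-way up (13 above its underside), 20 behind the centre of mass, 55 behind the head's centre. x: along the handle to the head (as it lies, away from the robot within 30 degrees); z: up. Handle reaches 150 to -x.
- hammer_head (a point): Centre of the same hammer's head, same axes as hammer_grip: a steel bar with black plastic ends, round, 26 mm across and 80 mm long, square across the handle's end. Its two equal flat round striking faces (either will do) lie 40 mm from this point at +y and -y.
- wedge_butt (a point): Centre of the flat upright butt (thick end, to the robot's right) of the long brown wedge in the jig, 36 mm above the table; moves with it. Wedge 160 mm long, 30 high, 36 wide at the butt, 14 at the tip. y: level, the way it is driven (to the robot's left within 12 degrees); x: along the butt face, away from the robot; z: up. Clear table before the butt. The small loose wedge elsewhere is a spare.
- wedge (a joint): How far the wedge is in (m): starts at 0 to 0.02, grows as it is driven along y, stops dead at 0.045, jammed tight. Friction about 5 N; stays where left. The jig, fixed to the table, is a plywood base 180 x 150 x 20 mm with rails and a green circuit board up to 45 mm above the table; with the wedge home its butt still stands 30 mm out from the base's edge.

How it is judged (in metres and radians):
On the way, in this order (a step that is already met when the one before it is completed fails the run):
1. the hammer's head is brought up to the wedge's butt (head centre within 75 mm of it) while the wedge is not yet home (distance between hammer_head and wedge_butt below 0.075 m and value of joint wedge below 0.039 m).
2. the wedge is driven fully home (within 4 mm of its stop) (value of joint wedge above 0.041 m), for 0.1 s.
At the end, for the whole second after the job is handed in: The wedge is home (its joint reads more than 0.041 of 0.045 m); the hammer lies flat (within 10 degrees) and at rest on the mat, its grip point within 60 mm of where it was at the start (value of joint wedge above 0.041 m and distance of hammer_grip from where it was at the start of the episode below 0.06 m and angle between hammer_grip's own z axis and vertical below 0.17 rad and height (world z) of hammer_grip below 0.025 m and linear speed of hammer below 0.02 m/s); the robot touches nothing.
It fails at once if the gripper or the arm itself pushes the wedge (more than 2 N) (contact force between any of the fingers, the arm and wedge above 2 N).
It also fails if it takes over 45 s, if anything falls off the work surface, if the arm or the gripper's body presses on something with over 40 N, if the wrist force passes 120 N, or if a joint passes its speed limit or range.

### The arm

A 6-joint arm with a two-finger parallel gripper is mounted at the origin on the work surface. World frame = base frame: x ahead of the robot, y to its left, z up, the work surface at z = 0. Lengths are in mm, angles in rad, forces in N, time in s.
With the tool pointing down it reaches from about 375 to 750 mm from the base axis. Payload 9 kg.
Tool frame: the origin (TCP) lies midway between the tips of the shut fingers; the grasp point (between the pads) lies 19 mm behind it; z points along the fingers, x is the direction in which the jaws open and shut, and the axes are right-handed (so a half turn about z gives the same grasp; the last joint's range is limited). The gripper opens to 85 mm and grips with 20 to 120 N. Pads are 22 mm wide; open, the fingers measure 114 mm over their backs; the gripper's body (76 mm by 85 mm) begins 54 mm behind the grasp point. The pads swing forward as they close: fully open they stand 13 mm farther back than shut.
Start: joints at [0.914, 0.104, 0.097, 1.564, 0, 1.353], TCP at [254.921, 543.187, 231.331] pointing down, gripper open.
Joint ranges: [-2.99, 2.99], [-0.84, 1.86], [-1.1, 1.16], [-1.84, 2.11], [-1.51, 1.56], [-3.14, 3.14]. Speed limits (rad/s): [2.22, 2.22, 2.57, 3.14, 3.14, 3.14].

### API

Orientations are given as [roll, pitch, yaw] about the fixed x, y, z axes, in that order (R = Rz(yaw) Ry(pitch) Rx(roll)).
In Python, from rig import env gives the robot as it stands.
- The arm moves only by the tool carry_out, never from a script. Its argument "plan" is a list of rows, each a list of 3 entries, a list of its own where there are three numbers: the opening, from -1 (shut) to 1 (fully open), then the shift along the tool's x, y, z in mm, then the turn about the tool's z in rad. In form: [[gripper, [tx, ty, tz], spin], ...]. A call has 1 to 20 rows; each row is the pose to reach, as a shift and turn from the pose commanded when the call began, along the tool's axes at that moment; what a row does not reach only later rows make up. A row lasts 1/8 s, in which the tool goes at most 62.5 mm and 10.7 degrees, less where a joint would pass 70% of its speed; a pose out of reach is approached as far as the arm can. A call with a gripper value outside its range is refused whole. The fingers move at their own pace and stop on an object; "newtons" is the grip in N (left out, the last holds). Time passes only in rows, so rows that repeat a pose let the fingers close. It gives the time, the measured TCP pose, the force and the opening at its end, in the units of the state.
- env.get_state(): the state, without advancing time (a new reading comes with each control period).
- env.grab_frame(name): name is "side" or "top"; returns a dict with "pixels" (480x640x3 uint8, blue, green, red), "z_map" (480x640 float32, mm along the optical axis (not along the pixel's ray), 0 where there is no reading), "fovy" (degrees; the focal length in pixels is half the picture's height over the tangent of half this angle, whatever the lens; pixels are square), "cx", "cy" (the principal point, pixels), "dist" ([k1, k2, p1, p2, k3] as OpenCV has them; the pictures are not rectified), "origin" and "orientation" of the camera in the world. Camera axes: x right, y up, looking along -z (the intrinsics and any distortion apply to the point x, -y, -z); pixel columns grow to the right and rows downward; lengths in mm; the calibration is good to about 2 mm. A picture is of the moment at which its call begins.
- env.sign_off(): hands the job in, once; it reports no verdict.
The state is a dict: "t": time; "joint_pos": joint angles; "dq": joint speeds; "tau": joint torques, N m; "eef_pos": TCP position; "orientation": TCP orientation; "ft_force": force on the tool from outside, world axes, zero at the start; "wrist_torque": the same for the moment, N m; "grip_width": finger opening in mm.
Only numpy, scipy, OpenCV 4.12 (cv2) and the standard library are available. Lean on these libraries where they do the work, as an engineer would, in place of code of your own. Each camera call takes 0.05 s, during which the arm holds its last target. There are 200 camera calls.

## Working session

There is one attempt and no reset: what is moved stays moved. The work goes in short steps, Python scripts to look and compute and a tool call to move; the robot and the scene stay as the last step left them, time stands still between calls to the robot, and variables do not carry over. Pictures are saved under pics/ and viewed, about 8 in all and at most 12, crops included, and the job is handed in when it is done.

Besides the shell and the picture viewer there is one more tool, called after "Request:" in YAML: its name, and indented under it one key for each argument. carry_out: Moves the arm, as the interface text tells. Its arguments: {"type":"object","properties":{"plan":{"type":"array","items":{"type":"array"}},"newtons":{"type":"number"}},"required":["plan"]}

```bash
mkdir -p pics
cat > h.py <<'E'
import numpy as np, cv2
from scipy.spatial.transform import Rotation as R
from rig import env
def snap(n):
    f=env.grab_frame(n); cv2.imwrite(f'pics/_{n}.png',f['pixels']); np.save(f'pics/_{n}.npy',f,allow_pickle=True); return f
def load(n): return np.load(f'pics/_{n}.npy',allow_pickle=True).item()
def cam(f):
    h=f['pixels'].shape[0]; fl=h/2/np.tan(np.radians(f['fovy'])/2)
    K=np.array([[fl,0,f['cx']],[0,fl,f['cy']],[0,0,1]]); o=np.array(f['orientation'],float)
    M=R.from_euler('xyz',o).as_matrix() if o.shape==(3,) else o
    return K,np.array(f['dist'],float),M,np.array(f['origin'],float)
def rays(f,uv):
    K,d,M,o=cam(f); p=cv2.undistortPoints(np.float64(uv).reshape(-1,1,2),K,d)[:,0]
    return o,np.c_[p[:,0],-p[:,1],-np.ones(len(p))]@M.T
def onz(f,uv,z):
    o,r=rays(f,uv); return o+r*((z-o[2])/r[:,2])[:,None]
def depthpts(f,uv):
    uv=np.array(uv,int).reshape(-1,2); o,r=rays(f,uv); return o+r*f['z_map'][uv[:,1],uv[:,0]][:,None]
E
python3 - <<'E'
from h import *
for n in('top','side'):
    f=snap(n); print(n,f['orientation'],f['origin'],f['fovy'],f['cx'],f['cy'],f['dist'])
s=env.get_state(); print(s)
E
```

```text
top [ 0.23159556  0.00458305 -1.57890372] [ 383.6782704  -133.47251512  863.03260581] 44.19202107382447 314.9883716459015 230.95371521337444 [0.02534213 0.         0.         0.         0.        ]
side [ 0.90852161 -0.02037    -0.41850593] [ 341.53682422 -615.17517209  492.12864996] 56.72833648756274 312.2447637826549 246.70649470216716 [0.00734356 0.         0.         0.         0.        ]
{'t': 0.1, 'joint_pos': array([ 9.14286639e-01,  1.04658367e-01,  9.65761790e-02,  1.56390758e+00,
       -1.38478643e-05,  1.35304941e+00]), 'dq': array([ 2.91286820e-04, -1.51502707e-03,  1.34556137e-03, -1.01544840e-03,
        5.71603460e-04, -8.89012772e-05]), 'tau': array([ 5.13288498e-03, -5.58204174e+01,  5.04724610e+01,  1.28691219e-02,
       -3.40261613e-04,  9.00449422e-07]), 'eef_pos': array([254.7298487 , 542.91986221, 230.60512914]), 'orientation': array([-3.14134836e+00,  1.16824858e-03,  1.13203371e+00]), 'ft_force': array([ 0.10054978, -0.13013828,  0.76203727]), 'wrist_torque': array([ 0.02038231,  0.04435714, -0.00401689]), 'grip_width': 85.6805233564859}
```

View pics/_top.png

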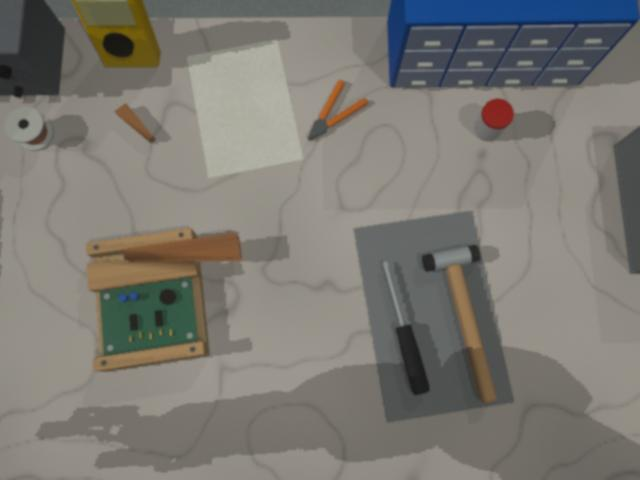

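View pics/_side.png

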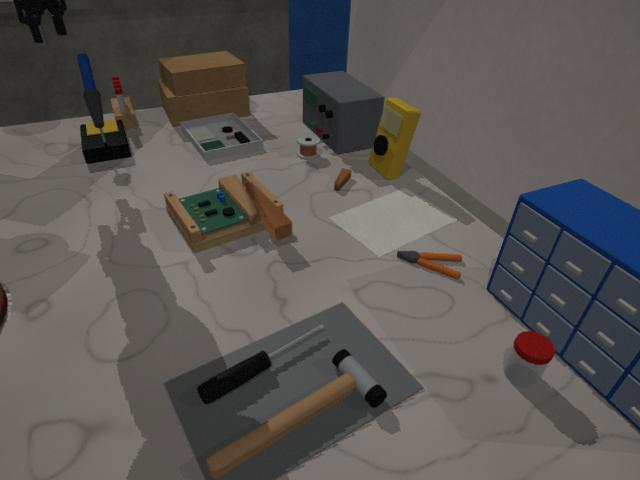

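The top view shows the hammer on the mat: head at (451,258), handle running to (488,400), faces at (427,262) and (476,254). The wedge runs from (125,252) to its butt at about (240,246). The side view shows the butt face at about (283,228).

```bash
cat > m.py <<'E'
from h import *
def hammer(f,zt=29):
    im=f['pixels']; hsv=cv2.cvtColor(im,cv2.COLOR_BGR2HSV)
    m=((hsv[...,0]>5)&(hsv[...,0]<25)&(hsv[...,1]>80)&(hsv[...,2]>60)).astype(np.uint8)
    n,l,st,c=cv2.connectedComponentsWithStats(m)
    return hsv,m,l,st,c
if __name__=='__main__':
    f=load('top'); hsv,m,l,st,c=hammer(f)
    for i in range(1,len(st)):
        if st[i,4]>150: print(i,st[i],c[i].round())
    i=l[330,465]; v,u=np.nonzero(l==i); P=depthpts(f,np.c_[u,v]); print('handle z pct',np.percentile(P[:,2],[5,25,50,75,95]))
    T=P[P[:,2]>25]; r=cv2.minAreaRect(np.float32(T[:,:2])); print('handle rect',r); print(cv2.boxPoints(r).round(1))
    # head: depth points above 18 near head
    vv,uu=np.mgrid[238:280,412:490]; uv=np.c_[uu.ravel(),vv.ravel()]; P=depthpts(f,uv); Q=P[P[:,2]>15]
    print('head',cv2.minAreaRect(np.float32(Q[:,:2])),Q[:,2].max(),len(Q))
    vv,uu=np.mgrid[225:275,180:260]; uv=np.c_[uu.ravel(),vv.ravel()]; P=depthpts(f,uv)
    hs=hsv[uv[:,1],uv[:,0]]; k=(hs[:,1]>120)&(P[:,2]>44); Q=P[k]
    print('wedge z',np.percentile(Q[:,2],[5,50,95]),cv2.boxPoints(cv2.minAreaRect(np.float32(Q[:,:2]))).round(1))
    cv2.imwrite('pics/c1.png',np.hstack([cv2.resize(f['pixels'][210:290,80:260],None,fx=3,fy=3,interpolation=2),cv2.resize(f['pixels'][235:315,410:490],None,fx=3,fy=3,interpolation=2)]))
    g=load('side'); vv,uu=np.mgrid[195:250,235:305]; uv=np.c_[uu.ravel(),vv.ravel()]; P=depthpts(g,uv); hs=cv2.cvtColor(g['pixels'],cv2.COLOR_BGR2HSV)[uv[:,1],uv[:,0]]
    k=(hs[:,1]>120)&(P[:,2]>25)&(P[:,2]<55); Q=P[k]; y=Q[:,1].min(); B=Q[Q[:,1]<y+4]; print('butt side',y,B.min(0),B.max(0),B.mean(0),len(B))
E
python3 m.py
```

```text
1 [  71    0   90   68 2571] [127.  39.]
2 [319  79  26  41 356] [331. 100.]
3 [326  98  42  30 386] [347. 112.]
4 [115 104  39  38 483] [134. 121.]
6 [  87  229  155  142 8781] [157. 280.]
7 [ 446  264   50  139 2218] [471. 333.]
handle z pct [16.14592185 25.9541584  27.90332515 29.13379045 30.77156918]
handle rect ((389.6845703125, -286.1502380371094), (175.5180206298828, 250.15907287597656), 37.30729293823242)
[[ 244.1 -239.9]
 [ 395.7 -438.8]
 [ 535.3 -332.4]
 [ 383.7 -133.5]]
head ((483.96856689453125, -241.77972412109375), (60.9004020690918, 288.869384765625), 30.894092559814453) 863.0326058136326 1234
wedge z [47.32713837 50.71232599 53.03507556] [[ 383.7 -133.5]
 [ 445.  -181.3]
 [ 606.3   25.4]
 [ 545.    73.2]]
butt side -28.119968806119005 [540.44511003 -28.11996881  25.34139323] [564.48042089 -24.13545888  52.32632034] [549.58673786 -25.24244634  39.16686514] 108
```

Run:
```python
from h import *
g=load('side'); cv2.imwrite('pics/c2.png',np.hstack([cv2.resize(g['pixels'][160:260,150:310],None,fx=2.4,fy=2.4,interpolation=2)]))
```

```text
(no output)
```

View pics/c1.png

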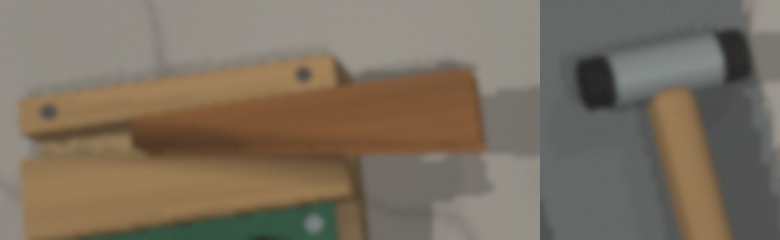

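Run:
```python
from m import *
f=load('top'); hsv,m,l,st,c=hammer(f)
v,u=np.nonzero(l==l[330,465]); ok=f['z_map'][v,u]>0; P=depthpts(f,np.c_[u,v])[ok]
T=P[(P[:,2]>24)&(P[:,2]<36)]; r=cv2.minAreaRect(np.float32(T[:,:2])); print('handle',r)
d,mean=None,T[:,:2].mean(0); w=np.linalg.svd(T[:,:2]-mean,full_matrices=False)[2][0]; w*=np.sign(w[0]); print('axis',mean,w,np.degrees(np.arctan2(w[1],w[0])))
s=(T[:,:2]-mean)@w; print('ends',mean+w*s.min(),mean+w*s.max(),np.ptp(s))
# contour cast at z=29
r2=cv2.minAreaRect(np.float32(onz(f,np.c_[u,v],29)[:,:2])); print('cast29',r2)
vv,uu=np.mgrid[238:285,412:490]; uv=np.c_[uu.ravel(),vv.ravel()]; ok=f['z_map'][uv[:,1],uv[:,0]]>0; P=depthpts(f,uv); 
hs=hsv[uv[:,1],uv[:,0]]; notwood=~((hs[:,1]>80)&(hs[:,0]<25)&(hs[:,0]>5))
Q=P[ok&(P[:,2]>12)&(P[:,2]<40)&notwood]; print('head',cv2.minAreaRect(np.float32(Q[:,:2])),Q[:,2].max())
px=lambda x,y:(410+(x-540)/3-.3,235+y/3-.3)
print('headcorners', onz(f,[px(578,62),px(588,108),px(742,32),px(752,78)],16).round(1))
vv,uu=np.mgrid[225:268,180:255]; uv=np.c_[uu.ravel(),vv.ravel()]; ok=f['z_map'][uv[:,1],uv[:,0]]>0; P=depthpts(f,uv); hs=hsv[uv[:,1],uv[:,0]]
k=ok&(hs[:,1]>120)&(P[:,2]>44)&(P[:,2]<60); print('wedge',cv2.boxPoints(cv2.minAreaRect(np.float32(P[k][:,:2]))).round(1))
print('butt edge',onz(f,[(80+472/3-.3,210+68/3-.3),(80+484/3-.3,210+150/3-.3)],51).round(1))
print('wedge rear, front rail edges',onz(f,[(80+130/3,210+122/3),(80+135/3,210+155/3)],51).round(1))
print('base/rail px right end',onz(f,[(80+335/3,210+58/3),(80+352/3,210+195/3)],45).round(1))
```

```text
handle ((435.773193359375, -347.4990234375), (192.3233184814453, 20.071149826049805), 10.876585006713867)
axis [ 432.98954533 -347.70946156] [0.9817046  0.19041028] 10.97672888569109
ends [ 341.31427773 -365.49069   ] [ 530.11040416 -328.87201257] 192.31459875171825
cast29 ((435.2686767578125, -345.19293212890625), (191.73733520507812, 22.314693450927734), 11.058819770812988)
head ((528.8328857421875, -330.4073791503906), (52.93429946899414, 80.37834167480469), 11.616497039794922) 33.954381595753375
headcorners [[ 545.5 -287.2   16. ]
 [ 522.9 -290.9   16. ]
 [ 559.7 -367.5   16. ]
 [ 536.9 -370.7   16. ]]
wedge [[531.8  58.4]
 [539.5 -24.6]
 [573.2 -21.5]
 [565.5  61.5]]
butt edge [[574.2 -21.3  51. ]
 [534.9 -27.8  51. ]]
wedge rear, front rail edges [[549.3 137.   51. ]
 [533.7 133.6  51. ]]
base/rail px right end [[580.6  44.1  45. ]
 [514.9  33.6  45. ]]
```

View pics/c2.png

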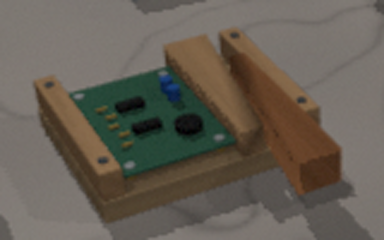

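The side crop shows the butt at about crop (322,168), with clear table in front of it and the wedge lying against the far rail. The top crop gives butt edge corners at (472,68) and (484,150), and hammer head ends at (583,85) and (747,55). The sizes agree: handle 192x20 mm, head 80 mm, wedge top 51 mm, jig yaw 9.1 to 9.4°.

```bash
cat > go.py <<'E'
from h import *
def delta(targets,s=None):
    s=s or env.get_state(); M=R.from_euler('xyz',s['orientation']).as_matrix(); y0=s['orientation'][2]
    for t in targets:
        d=M.T@(np.array(t[:3])-s['eef_pos']); sp=-((t[3]-y0+np.pi)%(2*np.pi)-np.pi)
        print(t,'->',d.round(1),round(sp,3))
E
python3 - <<'E'
from go import *
g=load('side'); print(depthpts(g,[(85,60),(100,110),(105,150),(118,85),(200,60)]).round())
delta([(460,150,231,1.45),(488,-337.5,150,1.762),(488,-337.5,40,1.762),(488,-337.5,8,1.762)])
E
```

```text
[[305. 583. 188.]
 [311. 466. 110.]
 [298. 443.  26.]
 [364. 653. 103.]
 [585. 669. 140.]]
(460, 150, 231, 1.45) -> [-2.685e+02  3.527e+02 -2.000e-01] -0.318
(488, -337.5, 150, 1.762) -> [-697.8  585.2   81.3] -0.63
(488, -337.5, 40, 1.762) -> [-697.7  585.2  191.3] -0.63
(488, -337.5, 8, 1.762) -> [-697.7  585.2  223.3] -0.63
```

Request:
carry_out:
  plan:
    - [1,[0,0,-60],0]
    - [1,[-35,46,-60],-0.1]
    - [1,[-71,93,-60],-0.2]
    - [1,[-107,140,-60],-0.3]
    - [1,[-143,187,-60],-0.32]
    - [1,[-179,235,-60],-0.32]
    - [1,[-215,283,-60],-0.32]
    - [1,[-268,353,-40],-0.32]
    - [1,[-268,353,-20],-0.32]
    - [1,[-320,381,0],-0.4]
    - [1,[-373,409,0],-0.5]
    - [1,[-427,438,20],-0.63]
    - [1,[-481,467,40],-0.63]
    - [1,[-535,496,60],-0.63]
    - [1,[-589,526,80],-0.63]
    - [1,[-643,555,90],-0.63]
    - [1,[-698,585,100],-0.63]
    - [1,[-698,585,100],-0.63]
    - [1,[-698,585,100],-0.63]
  newtons: 80

```text
t: 2.48
eef_pos: [487.6, -337.1, 130.7]
orientation: [-3.141, -0.001, 1.761]
ft_force: [0.2, 0.1, 0.2]
grip_width: 85.4
```

Run:
```python
from go import *
s=env.get_state(); print(s['t'],s['eef_pos'],s['orientation'],s['grip_width'])
delta([(488,-337.5,40,1.762),(488,-337.5,8,1.762)])
f=snap('side');
```

```text
2.475 [ 487.55832056 -337.05320872  130.71312945] [-3.14105695e+00 -1.44552904e-03  1.76110260e+00] 85.3711199781493
(488, -337.5, 40, 1.762) -> [-0.7  0.4 90.7] -0.001
(488, -337.5, 8, 1.762) -> [ -0.7   0.4 122.7] -0.001
```

View pics/_side.png

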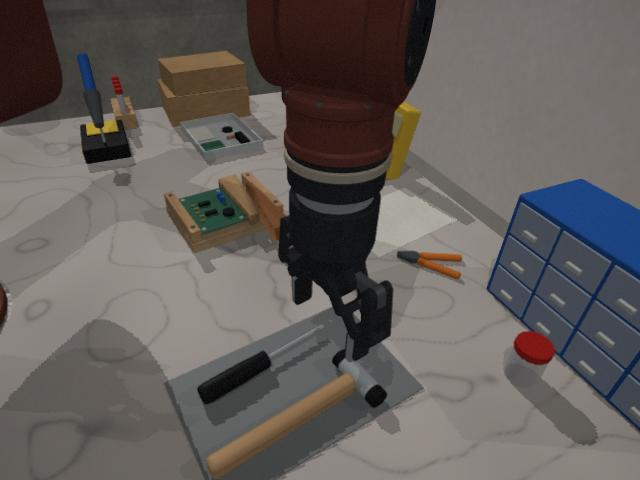

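The gripper is over the handle with a finger on each side, at about (300,280) and (375,330). I'll go down and grip.

Request:
carry_out:
  plan:
    - [1,[0,0,50],0]
    - [1,[0,0,90],0]
    - [1,[0,0,108],0]
    - [1,[0,0,118],0]
    - [1,[0,0,122],0]
    - [1,[0,0,122],0]
    - [-1,[0,0,122],0]
    - [-1,[0,0,122],0]
    - [-1,[0,0,122],0]
    - [-1,[0,0,122],0]
    - [-1,[0,0,122],0]
    - [-1,[0,0,122],0]
    - [-1,[0,0,122],0]
    - [-1,[0,0,122],0]
  newtons: 100

```text
t: 4.28
eef_pos: [488.2, -337.5, 9.8]
orientation: [3.141, 0.001, 1.762]
ft_force: [-0.9, 1.1, 5.7]
grip_width: 18.2
```

Request:
carry_out:
  plan:
    - [-1,[0,0,-10],0]
    - [-1,[0,0,-40],0]
    - [-1,[0,0,-90],0]
    - [-1,[0,0,-90],0]
    - [-1,[0,0,-90],0]

```text
t: 4.9
eef_pos: [487.7, -336.9, 98.6]
orientation: [-3.141, -0.001, 1.762]
ft_force: [-0.9, -0.0, -2.5]
grip_width: 17.9
```

Run:
```python
from go import *
s=env.get_state(); print(s['t'],s['eef_pos'],s['ft_force'],s['wrist_torque'],s['grip_width'])
f=snap('top'); g=snap('side')
hsv=cv2.cvtColor(f['pixels'],cv2.COLOR_BGR2HSV)
cv2.imwrite('pics/c3.png',np.hstack([f['pixels'][200:440,250:570],g['pixels'][240:480,190:510]]))
# handle behind gripper in top view
uv=np.argwhere((hsv[...,0]>5)&(hsv[...,0]<25)&(hsv[...,1]>80)&(f['z_map']>0))[:,::-1]; uv=uv[uv[:,0]>380]; P=depthpts(f,uv)
P=P[(P[:,2]>90)&(P[:,2]<150)&(P[:,1]<-250)&(P[:,0]<560)]; print(len(P)); 
mean=P.mean(0); w=np.linalg.svd(P-mean,full_matrices=False)[2][0]; w*=np.sign(w[0]); print(mean,w,((P-mean)@w).min(),((P-mean)@w).max())
```

```text
4.9 [ 487.68262758 -336.91241109   98.59404287] [-0.85068911 -0.00727316 -2.54440893] [-0.00141216  0.05311352  0.0006725 ] 17.91332849705927
0<stdin>:9: RuntimeWarning: Mean of empty slice.
  ret = um.true_divide(
Traceback (most recent call last):
IndexError: index 0 is out of bounds for axis 0 with size 0
```

View pics/c3.png

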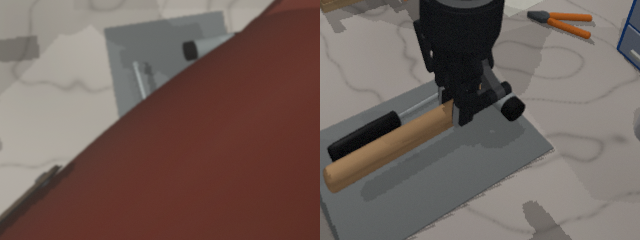

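Run:
```python
from go import *
delta([(517,-132.5,98,1.731),(517,-132.5,30,1.731),(512,-103,30,1.731)])
```

```text
(517, -132.5, 98, 1.731) -> [194.5  68.1  -0.2] 0.031
(517, -132.5, 30, 1.731) -> [194.3  68.2  67.8] 0.031
(512, -103, 30, 1.731) -> [224.2  68.8  67.9] 0.031
```

Request:
carry_out:
  plan:
    - [-1,[40,14,0],0]
    - [-1,[90,32,0],0.03]
    - [-1,[145,50,0],0.03]
    - [-1,[194,68,0],0.03]
    - [-1,[194,68,30],0.03]
    - [-1,[194,68,60],0.03]
    - [-1,[194,68,68],0.03]
    - [-1,[224,69,68],0.03]
    - [-1,[224,69,68],0.03]
    - [-1,[224,69,68],0.03]

```text
t: 6.25
eef_pos: [513.5, -104.6, 31.7]
orientation: [3.141, 0.001, 1.732]
ft_force: [0.0, 0.2, -1.5]
grip_width: 17.6
```

Run:
```python
from go import *
s=env.get_state(); print(s['t'],s['eef_pos'],s['orientation'],s['ft_force'],s['grip_width'])
f=snap('top'); g=snap('side')
cv2.imwrite('pics/c4.png',np.hstack([cv2.resize(f['pixels'][190:310,180:340],None,fx=2.4,fy=2.4,interpolation=2),cv2.resize(g['pixels'][160:280,210:370],None,fx=2.4,fy=2.4,interpolation=2)]))
```

```text
6.25 [ 513.45181733 -104.64668463   31.74620068] [3.14104104e+00 5.18076089e-04 1.73201235e+00] [ 0.00899246  0.15858932 -1.5233425 ] 17.570092257215414
```

View pics/c4.png

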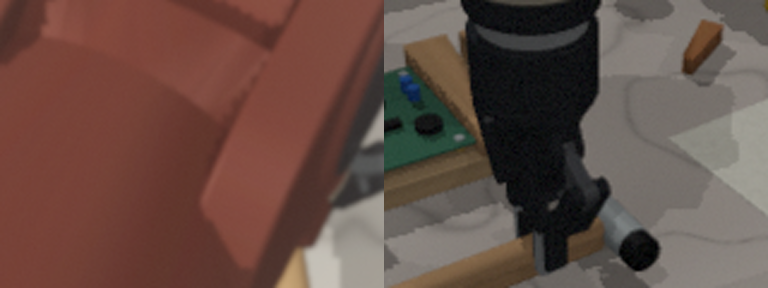

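The butt is hidden behind the gripper in both views. The side crop shows the head level, its near end at about crop (640,250). I'll approach in gentle steps and watch the force.

Request:
carry_out:
  plan:
    - [-1,[8,0,2],0]
    - [-1,[16,0,2],0]
    - [-1,[24,0,2],0]
    - [-1,[30,0,2],0]
    - [-1,[35,0,2],0]
    - [-1,[40,0,2],0]

```text
t: 7.1
eef_pos: [506.8, -65.4, 29.5]
orientation: [-3.141, 0.002, 1.731]
ft_force: [-0.4, -5.7, -3.9]
grip_width: 17.8
```

Request:
carry_out:
  plan:
    - [-1,[-10,0,0],0]
    - [-1,[0,0,0],0]
    - [-1,[8,0,0],0]
    - [-1,[13,0,0],0]
    - [-1,[16,0,0],0]
    - [-1,[16,0,0],0]

```text
t: 7.85
eef_pos: [504.5, -48.9, 29.5]
orientation: [3.141, 0.001, 1.732]
ft_force: [1.6, -3.5, -3.5]
grip_width: 17.6
```

Request:
carry_out:
  plan:
    - [-1,[-10,0,0],0]
    - [-1,[0,0,0],0]
    - [-1,[4,0,0],0]
    - [-1,[7,0,0],0]
    - [-1,[9,0,0],0]
    - [-1,[9,0,0],0]

```text
t: 8.6
eef_pos: [502.7, -40.1, 29.4]
orientation: [-3.142, 0.001, 1.732]
ft_force: [0.7, -4.0, -2.6]
grip_width: 17.5
```

Request:
carry_out:
  plan:
    - [-1,[2,0,0],0]
    - [-1,[4,0,0],0]
    - [-1,[5,0,0],0]
    - [-1,[5,0,0],0]

```text
t: 9.1
eef_pos: [501.9, -37.2, 29.5]
orientation: [-3.141, 0.004, 1.73]
ft_force: [-0.4, -14.8, -4.1]
grip_width: 17.8
```

Request:
carry_out:
  plan:
    - [-1,[2,0,0],0]
    - [-1,[4,0,0],0]
    - [-1,[4,0,0],0]
    - [-1,[4,0,0],0]

```text
t: 9.6
eef_pos: [501.4, -36.4, 29.9]
orientation: [-3.139, 0.011, 1.727]
ft_force: [-3.0, -30.5, -4.9]
grip_width: 18.0
```

The force rose to 30 N for under 1 mm of travel, so the wedge is at its stop. I'll back off and carry the hammer back.

Request:
carry_out:
  plan:
    - [-1,[-20,0,0],0]
    - [-1,[-60,0,0],0]
    - [-1,[-95,0,0],0]
    - [-1,[-95,0,-30],0]
    - [-1,[-95,0,-70],0]
    - [-1,[-95,0,-70],0]

```text
t: 10.35
eef_pos: [518.5, -125.6, 102.5]
orientation: [3.137, 0.002, 1.733]
ft_force: [0.4, -0.6, -3.5]
grip_width: 17.9
```

Run:
```python
from go import *
s=env.get_state(); print(s['t'],s['eef_pos'],s['orientation'],s['ft_force'],s['wrist_torque'])
delta([(488.2,-337.5,98,1.762),(488.2,-337.5,40,1.762)])
```

```text
10.35 [ 518.458823   -125.57664727  102.52079752] [3.13690137e+00 1.89176846e-03 1.73250128e+00] [ 0.40265878 -0.59321173 -3.47124241] [-0.02582078  0.08707295  0.04911496]
(488.2, -337.5, 98, 1.762) -> [-204.3  -64.     4.6] -0.029
(488.2, -337.5, 40, 1.762) -> [-204.2  -64.3   62.6] -0.029
```

Request:
carry_out:
  plan:
    - [-1,[-50,-16,0],0]
    - [-1,[-100,-32,2],-0.03]
    - [-1,[-150,-48,4],-0.03]
    - [-1,[-204,-64,5],-0.03]
    - [-1,[-204,-64,5],-0.03]
    - [-1,[-204,-64,35],-0.03]
    - [-1,[-204,-64,62],-0.03]
    - [-1,[-204,-64,62],-0.03]
    - [-1,[-204,-64,62],-0.03]

```text
t: 11.48
eef_pos: [486.4, -336.2, 37.9]
orientation: [3.141, -0.0, 1.763]
ft_force: [0.5, 0.1, -2.6]
grip_width: 17.7
```

Run:
```python
from go import *
s=env.get_state(); print(s['t'],s['eef_pos'],s['orientation'],s['ft_force'],s['wrist_torque'])
g=snap('side')
cv2.imwrite('pics/c5.png',np.hstack([cv2.resize(g['pixels'][160:280,140:300],None,fx=2,fy=2,interpolation=2),g['pixels'][240:480,190:510]]))
delta([(488.2,-337.5,10,1.762)])
```

```text
11.475 [ 486.42720819 -336.16279901   37.86422502] [ 3.14113221e+00 -1.02578724e-04  1.76272764e+00] [ 0.53846336  0.09452731 -2.58307908] [-0.02124057  0.05183321  0.01932871]
(488.2, -337.5, 10, 1.762) -> [-1.1  1.2 28.5] 0.001
```

View pics/c5.png

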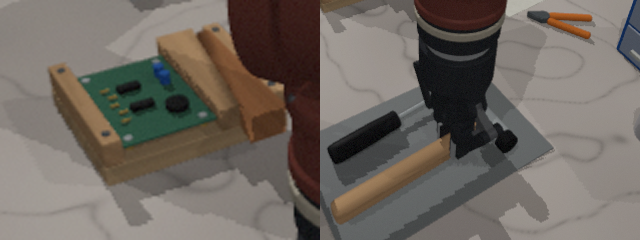

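The wedge now sits much deeper, with its butt at crop (265,125). The hammer hangs level over its mat. I'll lower it gently.

Request:
carry_out:
  plan:
    - [-1,[0,0,15],0]
    - [-1,[-1,1,22],0]
    - [-1,[-1,1,25],0]
    - [-1,[-1,1,27],0]
    - [-1,[-1,1,27],0]
    - [-1,[-1,1,28],0]
    - [-1,[-1,1,28],0]

```text
t: 12.4
eef_pos: [487.5, -337.6, 9.8]
orientation: [3.141, 0.001, 1.762]
ft_force: [-2.0, 0.5, 2.3]
grip_width: 17.9
```

Request:
carry_out:
  plan:
    - [-0.3,[0,0,0],0]
    - [0.2,[0,0,0],0]
    - [1,[0,0,0],0]
    - [1,[0,0,0],0]
    - [1,[0,0,0],0]
    - [1,[0,0,0],0]
    - [1,[0,0,0],0]
    - [1,[0,0,-10],0]
    - [1,[0,0,-40],0]
    - [1,[0,0,-90],0]
    - [1,[0,0,-150],0]
    - [1,[0,0,-200],0]
    - [1,[40,-40,-200],0]
    - [1,[80,-80,-200],0]
    - [1,[120,-80,-200],0]
    - [1,[180,-80,-200],0]
    - [1,[240,-80,-200],0]
    - [1,[300,-80,-200],0]
    - [1,[350,-80,-200],0]
    - [1,[350,-80,-200],0]

```text
t: 14.9
eef_pos: [341.8, -6.5, 210.4]
orientation: [3.139, 0.001, 1.767]
ft_force: [0.2, -1.1, 0.3]
grip_width: 85.4
```

Request:
carry_out:
  plan:
    - [1,[60,0,0],0]
    - [1,[120,0,0],0]
    - [1,[180,0,0],0]
    - [1,[240,0,0],0]
    - [1,[300,0,0],0]
    - [1,[350,0,0],0]
    - [1,[400,0,0],0]
    - [1,[400,0,0],0]
    - [1,[400,0,0],0]

```text
t: 16.02
eef_pos: [266.7, 383.2, 209.4]
orientation: [-3.142, 0.0, 1.762]
ft_force: [-0.4, -0.7, -0.0]
grip_width: 85.1
```

Run:
```python
from m import *
s=env.get_state(); print(s['t'],s['eef_pos'],s['ft_force'],s['grip_width'],s['dq'].round(3))
f=snap('top'); g=snap('side')
hsv,m,l,st,c=hammer(f)
for i in range(1,len(st)):
    if st[i,4]>150 and c[i][0]>420:
        v,u=np.nonzero(l==i); ok=f['z_map'][v,u]>0; P=depthpts(f,np.c_[u,v])[ok]; T=P[(P[:,2]>24)&(P[:,2]<36)]
        print('handle',cv2.minAreaRect(np.float32(T[:,:2])),np.median(T[:,2]))
cv2.imwrite('pics/c6.png',np.hstack([cv2.resize(f['pixels'],(400,300)),cv2.resize(g['pixels'],(400,300))]))
vv,uu=np.mgrid[225:270,170:260]; uv=np.c_[uu.ravel(),vv.ravel()]; ok=f['z_map'][uv[:,1],uv[:,0]]>0; P=depthpts(f,uv); hs=hsv[uv[:,1],uv[:,0]]
k=ok&(hs[:,1]>120)&(P[:,2]>44)&(P[:,2]<60); print('wedge end y',np.sort(P[k][:,1])[:8] if k.any() else None)
vv,uu=np.mgrid[195:250,235:305]; uv=np.c_[uu.ravel(),vv.ravel()]; P=depthpts(g,uv); hs=cv2.cvtColor(g['pixels'],cv2.COLOR_BGR2HSV)[uv[:,1],uv[:,0]]
k=(hs[:,1]>120)&(P[:,2]>25)&(P[:,2]<55); Q=P[k]; y=Q[:,1].min(); B=Q[Q[:,1]<y+4]; print('butt side',y,B.mean(0),len(B))
```

```text
16.025 [266.67363332 383.19641001 209.43738419] [-0.44974572 -0.69367143 -0.02044571] 85.12065205575382 [-0.021 -0.024 -0.014 -0.002  0.     0.003]
handle ((434.6930236816406, -346.65887451171875), (192.07888793945312, 19.54029655456543), 10.81464958190918) 28.23507891578913
wedge end y [ 8.58205524  8.93557341  9.11047986  9.71722416  9.81552887  9.87857417
  9.99604898 10.07008194]
butt side 5.249601017026066 [544.85153479   7.80495439  38.75136451] 97
```

View pics/c6.png

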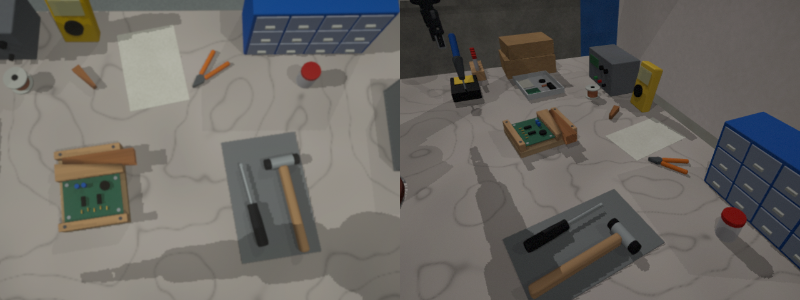

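The last pictures show the hammer flat on the mat and within about 1 mm of its start, the wedge about 33 mm deeper, and the arm clear.

```bash
python3 -c "
from rig import env
print(env.sign_off())"
```

```text
the job is handed in; nothing more can be done
None
```

The wedge is in as far as it goes, the hammer is back flat on its mat, and I handed the job in at about 16 s of the 45 s. No verdict was reported.

I gripped the hammer by the handle and drove the wedge in with short, slow taps and pushes of its head. I then carried the hammer back, laid it down, opened the gripper and moved the arm clear.

**Wedge:**
- The butt moved about 33 mm, matching the roughly 33 mm I estimated was left to the stop.
- At the end the force rose from about 4 N to 30 N for less than 1 mm of travel on the last push. I read that as the hard stop.
- The butt's position came out at y about 5 to 8 mm in the side view and 9 mm in the top view, a spread close to the 2 mm calibration error.
- I did not measure the wedge joint directly. The 33 mm left was my own estimate, from the butt standing 30 mm out when home.

**Hammer:** The handle lies within about 1 mm and 0.1° of where it started. Its top is at 28 mm, against 29 mm expected when flat.

**Contact:** The highest wrist force I read was about 31 N, at the end of a move. By geometry, the fingers stayed about 20 mm from the wedge. The butt was hidden behind the gripper in both views at the approach, so I relied on force there.

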